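# Eject a spice jar and catch it with the other finger

## Robot

A 6-joint arm with a two-finger parallel gripper is mounted at the origin on the work surface; the furniture and walls round the work are solid. World frame = base frame: x ahead of the robot, y to its left, z up, the work surface at z = 0. Lengths are in m, angles in rad, forces in N, time in s.
With the tool pointing down it reaches from about 0.325 to 0.9 m from the base axis. Payload 3.5 kg.
Tool frame: the origin (TCP) lies at the very end of the fingers, on their centre line; the grasp point (between the pads) lies 19 mm behind it; z points along the fingers, y is the line along which they close (so a half turn about z gives the same grasp; the last joint's range is limited). The gripper opens to 85 mm and grips with 20 to 120 N. Pads are 22 mm wide; open, the fingers measure 114 mm over their backs; the gripper's body (76 mm by 85 mm) begins 54 mm behind the grasp point. The pads swing forward as they close: fully open they stand 13 mm farther back than shut.
Start: joints at [1.145, 0.276, -0.026, 1.268, 0, 1.467], TCP at [0.198, 0.593, 0.231] pointing down, gripper open.
Joint ranges: [-3.12, 3.12], [-0.85, 1.88], [-1.08, 1.24], [-1.95, 2.15], [-1.57, 1.53], [-3.14, 3.14]. Speed limits (rad/s): [2.57, 2.57, 3.14, 3.14, 3.14, 3.14].

## Interface

Orientations are given as a rotation vector (axis times angle).
In Python, from rig import ctrl gives the robot as it stands.
- The arm moves only by the shell command python3 -m pendant 'ROWS' [OPENING] [FORCE]. ROWS is JSON, a list of rows, each a list of 6 numbers: the shift along the tool's x, y, z in m, then the turn, a rotation vector about the tool's x, y, z in rad. A call has 1 to 12 rows; each row is the pose to reach, as a shift and turn from the pose commanded when the call began, along the tool's axes at that moment; what a row does not reach only later rows make up. A row lasts 1/10 s, in which the tool goes at most 50 mm and 8.59 degrees, less where a joint would pass 70% of its speed; a pose out of reach is approached as far as the arm can. A call with a gripper value outside its range is refused whole. OPENING is the finger opening in m, from 0 to 0.0854, set as the call begins (- or left out, the last holds). The fingers move at their own pace and stop on an object; FORCE is the grip in N (left out, the last holds). Time passes only in rows, so rows that repeat a pose let the fingers close. It gives the time, the measured TCP pose, the force, the opening and the grip force at its end, in the units of the state.
- ctrl.state(): the state, without advancing time (a new reading comes with each control period).
- ctrl.grab_frame(name): name is "scene" or "top"; returns a dict with "img" (384x512x3 uint8, red, green, blue), "z_map" (384x512 float32, m along the optical axis (not along the pixel's ray), 0 where there is no reading), "fx", "fy", "cx", "cy" (pixels), "dist_coeffs" ([k1, k2, p1, p2, k3] as OpenCV has them; the pictures are not rectified), "R" (3x3) and "t" (3): a world point X has camera coordinates R X + t. Camera axes: x right, y down, z forward; pixel columns grow to the right and rows downward; lengths in m; the calibration is good to about 2 mm. A picture is of the moment at which its call begins.
- ctrl.sign_off(): hands the job in; it is judged then, once.
The state is a dict: "clock": time; "joint_positions": joint angles; "joint_velocities": joint speeds; "tau": joint torques, N m; "tcp_pos": TCP position; "orientation": TCP orientation; "force": force on the tool from outside, world axes, zero at the start; "ft_torque": the same for the moment, N m; "opening": opening from 0.0 (shut) to 1.0 (fully open); "grasp_force": force on a finger pad.
Only numpy, scipy, OpenCV 4.12 (cv2) and the standard library are available. Lean on these libraries where they do the work, as an engineer would, in place of code of your own. Each camera call takes 0.05 s, during which the arm holds its last target. There are 200 camera calls.

## Task

Press the ejector key of the spice-jar dispenser all the way down with one fingertip and keep it down, and with the other finger trap the jar that the spring pushes out, standing upright on the dispenser's floor, before it slides off the front edge. Stop it gently, do not lift or topple it, and leave the other things alone. Finish while still holding: one finger keeping the key down, the other stopping the jar.

Things in the scene. Friction and masses are not known exactly. Their poses are not given: they have to be found in the camera images.
- dock: Spice-jar dispenser screwed to the table: steel lane 136 x 66 mm, grey spring housing (78 mm high) behind, grey key tower (76 mm high) beside the front. Origin at table height below the loaded jar. The jar is pushed out along -x (towards the robot at yaw 0); +y points from the lane to the key tower. Lane floor 14 mm high, open front edge at x = -46 mm; side walls 46 mm high end at x = -28 mm.
- tongue_tip (a point): Free end of the 5 mm steel tongue that bars the loaded jar's front, 46 mm above the table (the tongue spans 34 to 58 mm in height). While the key is pressed it slides sideways into a 60 mm high sleeve towards the key tower, 24 mm in all; from about half of the key's travel it lets the jar go, and it springs back if the key is let up.
- key (a joint): Travel of the ejector key, m: 0 up, 0.010 fully down. A spring returns it: 2 N to start, 5 N fully down, with a hard stop.
- key_top (a point): Centre of the top of the black ribbed ejector key, moving with it. The key measures 32 mm along the dispenser's x and 36 mm along its y and lies at dispenser x = -52, y = +63 mm. Its top is 92 mm above the table when up, 82 mm when fully down, higher than anything between it and the front of the lane.
- stop_spot (a point): Point on the lane's middle line just off its front edge, at floor height (dispenser x = -52, y = 0, z = 14 mm), 63 mm straight beside the key's centre. A fingertip above this point, at the height of the pressed key, stands in the jar's way. The space above it is free.
- jar: The round spice jar in the lane: 47 mm across, 98 mm tall, 0.08 to 0.15 kg, upright, loose. Origin at the centre of its underside, 14 mm above the table. Loaded it is at dispenser x = 0, its front 23.5 mm ahead. Once let go, a damped spring plate (100 mm high) pushes it out with about 3.5 N at 10 to 20 mm/s; it drops off the front edge when about 46 mm out.
- jar2: Bystander: another spice jar, 44 mm in diameter, 105 mm tall, standing on the table. Origin under its centre.
- shaker: Bystander: salt shaker with white cap, 62 mm in diameter, 127 mm tall, on the table. Origin under its centre.
- garlic: Bystander: garlic bulb, 56 mm, on the table. Origin at its underside.
- onion: Bystander: red onion, 67 mm, 71 mm tall, on the table. Origin at its underside.
Mind the look-alikes: they are no part of the job. What is shaped like the jar but green or purple is not meant.

How it is judged:
By the outcome, as a careful person would: the job done as asked, in the order asked, and still so for the second after the job is handed in, while the arm keeps its last pose, push and grip.
It also fails if it takes over 35 s, if anything falls off the work surface, if the arm or the gripper's body presses on something with over 40 N, if the wrist force passes 120 N, or if a joint passes its speed limit or range.

## Working session

There is one attempt and no reset: what is moved stays moved. The work goes in short steps, Python scripts to look and compute and a shell command to move; the robot and the scene stay as the last step left them, time stands still between calls to the robot, and variables do not carry over. Pictures are saved under pics/ and viewed, at most 10 in all, crops included, and the job is handed in when it is done.

```bash
mkdir -p pics
cat > h.py <<'E'
import numpy as np, cv2
from rig import ctrl
def K(f): return np.array([[f["fx"],0,f["cx"]],[0,f["fy"],f["cy"]],[0,0,1]])
def ray(f,uv):
    p=cv2.undistortPoints(np.array([[uv]],float),K(f),np.array(f["dist_coeffs"],float))[0,0]
    R=np.array(f["R"]);t=np.array(f["t"]); return -R.T@t, R.T@np.array([p[0],p[1],1])
def plane(f,uv,z):
    o,d=ray(f,uv); return o+d*(z-o[2])/d[2]
def depth(f,uv):
    o,d=ray(f,uv); return o+d*f["z_map"][int(uv[1]),int(uv[0])]
def proj(f,X):
    return cv2.projectPoints(np.array(X,float).reshape(-1,1,3),cv2.Rodrigues(np.array(f["R"]))[0],np.array(f["t"]),K(f),np.array(f["dist_coeffs"],float))[0][:,0]
E
python3 - <<'E'
from h import *
import pickle
fs={n:ctrl.grab_frame(n) for n in("scene","top")}
pickle.dump(fs,open("f0.pkl","wb"))
for n,f in fs.items():
    cv2.imwrite(f"pics/{n}0.png",cv2.resize(f["img"][:,:,::-1],(768,576))); print(n,-np.array(f["R"]).T@f["t"])
print(ctrl.state())
E
```

```text
scene [-0.18333406 -0.58458778  0.84841963]
top [ 0.46864283 -0.00210078  1.19928014]
{'clock': 0.1, 'joint_positions': array([ 1.14458836e+00,  2.77091946e-01, -2.77476589e-02,  1.26803994e+00,
        3.54592115e-05,  1.46739390e+00]), 'joint_velocities': array([-0.00191075,  0.00012395,  0.00405994,  0.00069123, -0.00018267,
       -0.000211  ]), 'tau': array([ 1.76434355e-04, -4.46707535e+01,  2.96128464e+01,  8.46691139e-03,
       -1.19089204e-04,  1.80029457e-05]), 'tcp_pos': array([0.19796896, 0.59205747, 0.23024796]), 'orientation': array([-0.50476975, -3.10018735,  0.00314309]), 'force': array([ 0.30909612, -0.12570169, -0.23426597]), 'ft_torque': array([ 0.00624788, -0.01477448, -0.05006597]), 'grasp_force': 0.0, 'opening': 0.9979344444339024}
```

View pics/scene0.png

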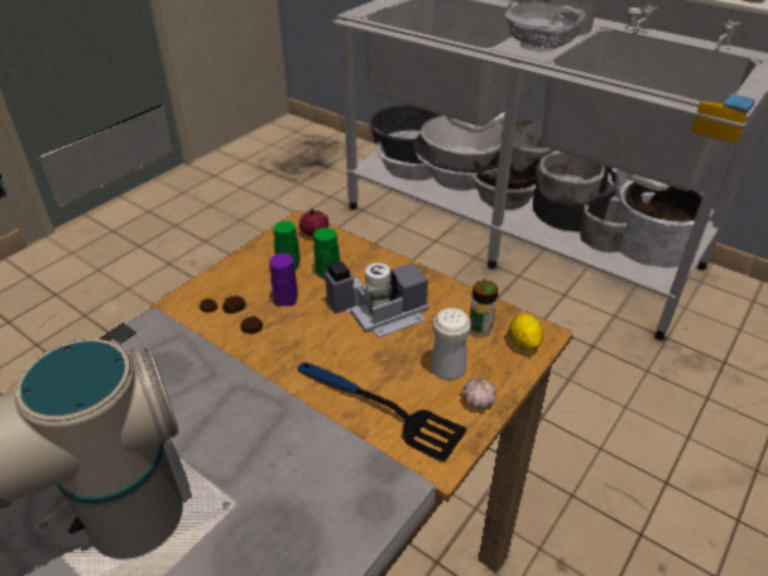

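View pics/top0.png

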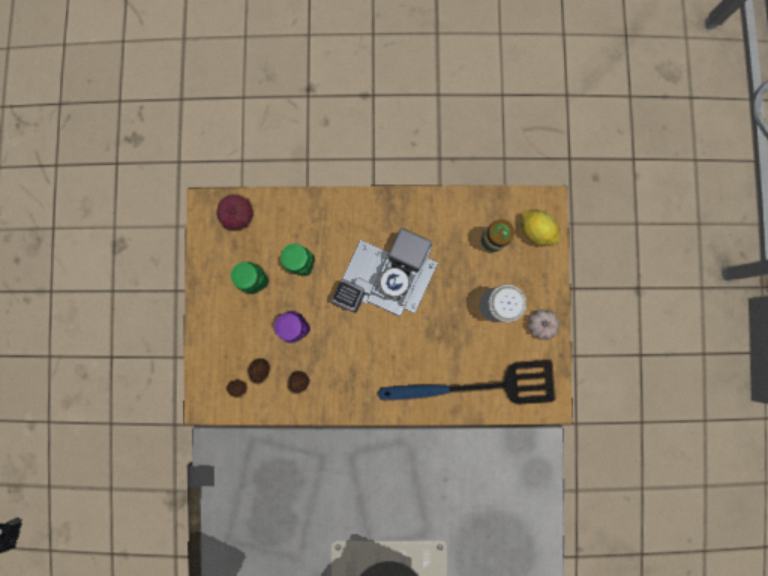

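The scene picture shows the dispenser mid-table: key at (340,270), jar at (378,275), housing at (409,285). In the top picture (768x576) the key is at (349,294), the jar's white cap at (396,281), and the housing at (410,250). Jar-shaped candidates are green at (296,260) and (249,278), purple at (291,326), jar2 at (498,235), and the white-capped one in the lane at (396,281). The lane jar is the one meant, because it stands in the dispenser. I'll confirm it in a crop.

Run:
```python
from h import *
import pickle
f=pickle.load(open("f0.pkl","rb"))["top"]
im=f["img"]
x0,y0,s=210,140,8
c=cv2.resize(im[y0:y0+75,x0:x0+95,::-1],None,fx=s,fy=s,interpolation=cv2.INTER_CUBIC)
cv2.imwrite("pics/crop0.png",c)
# height map via depth
v,u=np.mgrid[0:384,0:512]
p=cv2.undistortPoints(np.stack([u,v],-1).reshape(-1,1,2).astype(float),K(f),np.array(f["dist_coeffs"],float)).reshape(384,512,2)
Z=f["z_map"];P=np.dstack([p[...,0]*Z,p[...,1]*Z,Z])-f["t"];W=P@np.array(f["R"])
np.save("W.npy",W)
roi=np.zeros((384,512),bool);roi[y0:y0+75,x0:x0+95]=1
def rect(m,n):
    q=W[m][:,:2].astype(np.float32); r=cv2.minAreaRect(q*1000); print(n,m.sum(),np.median(W[m],0),r)
h=W[...,2]
for n,lo,hi in(("cap",.106,.12),("key",.086,.097),("hous",.070,.084)): 
    m=(roi&(h>lo)&(h<hi)).astype(np.uint8)
    k,l,st,ce=cv2.connectedComponentsWithStats(m)
    for i in range(1,k):
        if st[i,4]>25: print(st[i]); rect(l==i,n)
```

```text
[254 179  18  19 270]
cap 270 [ 0.54900881 -0.01176136  0.11252814] ((549.2030639648438, -10.704978942871094), (41.52354431152344, 43.87194061279297), 89.83837127685547)
[223 188  17  17 185]
key 185 [0.53113484 0.0673508  0.09251864] ((531.3163452148438, 67.64093780517578), (36.11445236206055, 31.193370819091797), 63.290157318115234)
[259 152  29  28 499]
hous 499 [ 0.60767131 -0.03786661  0.07796244] ((609.023681640625, -38.06777572631836), (59.75640869140625, 54.072635650634766), 64.35881042480469)
[221 186  22  22 112]
hous 112 [0.52712795 0.06334951 0.07572596] ((531.49560546875, 67.50347900390625), (43.7860221862793, 44.007728576660156), 65.0743637084961)
```

View pics/crop0.png

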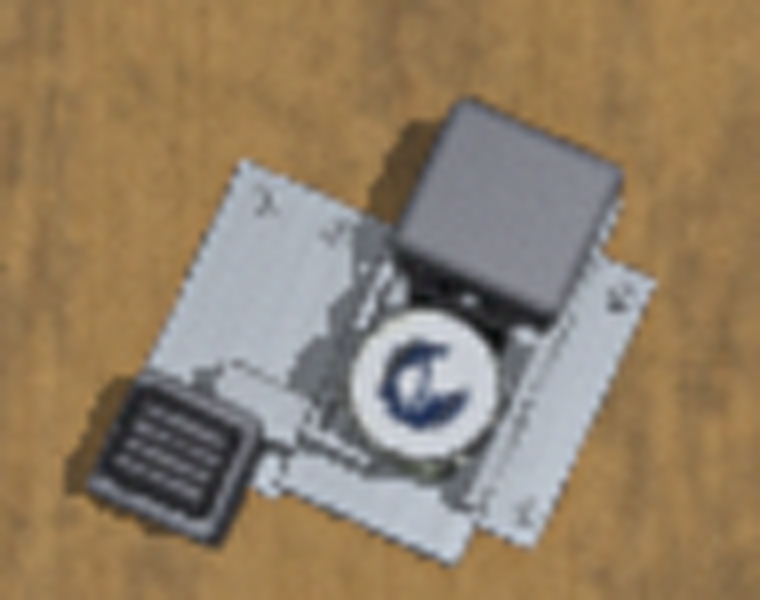

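The crop confirms it: the lane jar has a white cap with a blue logo at crop (425,385). The key is black and ribbed at (175,455), and the green and purple jars are elsewhere. The dock's yaw is about -26°, so I'll work out the shift next.

```bash
cat > go.py <<'E'
from h import *
from scipy.spatial.transform import Rotation as Ro
import sys
yaw=np.radians(-26); X=np.array([np.cos(yaw),np.sin(yaw),0]);Y=np.array([-X[1],X[0],0])
key=np.array([.5314,.0675,0]); dock=key+.052*X-.063*Y
s=ctrl.state(); R=Ro.from_rotvec(s["orientation"])
z=float(sys.argv[1]); tgt=key-.0315*Y+[0,0,z]
for sg in(1,-1):
    y=sg*Y; zz=np.array([0,0,-1.]); T=Ro.from_matrix(np.c_[np.cross(y,zz),y,zz])
    print(sg,"shift",R.inv().apply(tgt-s["tcp_pos"]).round(4),"turn",(R.inv()*T).as_rotvec().round(4))
d=s["tcp_pos"]-dock
print("dock",dock,"tcp in dock",(d@X).round(4),(d@Y).round(4),s["tcp_pos"][2],"F",s["force"].round(2),"t",s["clock"],"op",s["opening"]*.0854, "q6",s["joint_positions"][[0,5]])
E
python3 go.py 0.15; python3 go.py 0.23|head -2
```

```text
1 shift [-0.4785 -0.4228  0.081 ] turn [-2.10e-03 -1.00e-04  1.31e-01]
-1 shift [-0.4785 -0.4228  0.081 ] turn [ 2.0000e-04 -3.1000e-03 -3.0106e+00]
dock [ 0.55051991 -0.01191932  0.        ] tcp in dock -0.5816 0.3883 0.2302479621355473 F [ 0.31 -0.13 -0.23] t 0.1 op 0.08522360155465528 q6 [1.14458836 1.4673939 ]
1 shift [-0.4785 -0.4229  0.001 ] turn [-2.10e-03 -1.00e-04  1.31e-01]
-1 shift [-0.4785 -0.4229  0.001 ] turn [ 2.0000e-04 -3.1000e-03 -3.0106e+00]
```

```bash
python3 -m pendant '[[-0.04,-0.035,0,0,0,0.01],[-0.08,-0.07,0,0,0,0.02],[-0.12,-0.105,0,0,0,0.03],[-0.16,-0.14,0,0,0,0.04],[-0.20,-0.175,0,0,0,0.05],[-0.24,-0.21,0,0,0,0.06],[-0.28,-0.245,0,0,0,0.07],[-0.32,-0.28,0,0,0,0.08],[-0.36,-0.315,0,0,0,0.09],[-0.39,-0.345,0,0,0,0.10],[-0.42,-0.37,0,0,0,0.115],[-0.44,-0.39,0,0,0,0.131]]' 0.049; python3 go.py 0.15
```

```text
clock: 1.3
tcp_pos: [0.4928, 0.0807, 0.231]
orientation: [0.71, 3.06, -0.0]
force: [0.1, 0.7, 0.3]
opening: 0.574
grasp_force: 0.0
1 shift [-0.0406 -0.0263  0.0811] turn [-0.0002  0.0003 -0.0024]
-1 shift [-0.0406 -0.0263  0.0811] turn [5.0000e-04 3.0000e-04 3.1392e+00]
dock [ 0.55051991 -0.01191932  0.        ] tcp in dock -0.0925 0.0579 0.2310423826969855 F [0.06 0.69 0.25] t 1.3 op 0.04900051437209441 q6 [0.03298401 0.48914926]
```

```bash
python3 -m pendant '[[-0.015,-0.01,0.01,0,0,0],[-0.03,-0.02,0.03,0,0,0],[-0.0405,-0.0265,0.05,0,0,-0.002],[-0.0405,-0.0265,0.07,0,0,-0.002],[-0.0405,-0.0265,0.09,0,0,-0.002],[-0.0405,-0.0265,0.1,0,0,-0.002],[-0.0405,-0.0265,0.106,0,0,-0.002],[-0.0405,-0.0265,0.106,0,0,-0.002],[-0.0405,-0.0265,0.106,0,0,-0.002]]'; python3 go.py 0.1
python3 - <<'E'
from h import *
fs=[ctrl.grab_frame(n) for n in("scene","top")]
a=fs[0]["img"][150:240,200:300,::-1]; b=fs[1]["img"][130:220,205:305,::-1]
cv2.imwrite("pics/c1.png",np.hstack([cv2.resize(q,(400,360),interpolation=cv2.INTER_CUBIC) for q in(a,b)]))
E
```

```text
clock: 2.2
tcp_pos: [0.5172, 0.0418, 0.126]
orientation: [0.703, 3.061, 0.0]
force: [0.5, 0.1, -0.5]
opening: 0.574
grasp_force: 0.0
1 shift [-0.0015 -0.0022  0.026 ] turn [0.0005 0.0011 0.0022]
-1 shift [-0.0015 -0.0022  0.026 ] turn [-1.7000e-03  7.0000e-04 -3.1394e+00]
dock [ 0.55051991 -0.01191932  0.        ] tcp in dock -0.0535 0.0337 0.12603965033450834 F [ 0.53  0.07 -0.52] t 2.2 op 0.04903361994656654 q6 [-0.04400318  0.40759167]
```

View pics/c1.png

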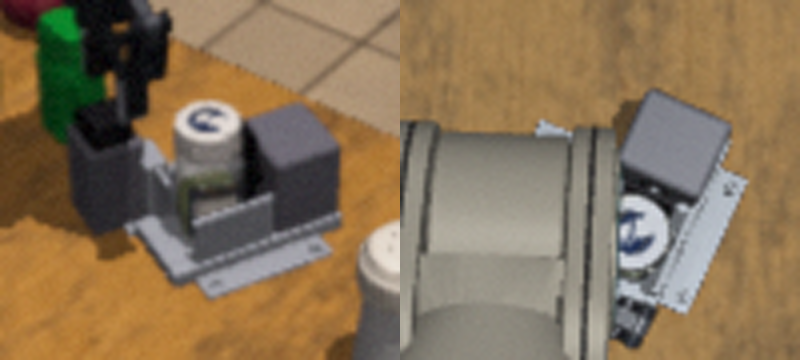

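The scene half shows the near finger's tip at crop (128,118), left of the jar. The far finger is partly hidden in front of the green jar. I'll check the finger positions by depth.

Run:
```python
from h import *
f=ctrl.grab_frame("scene")
yaw=np.radians(-26); X=np.array([np.cos(yaw),np.sin(yaw),0]);Y=np.array([-X[1],X[0],0])
D=np.array([.5505,-.0119,0])
v,u=np.mgrid[140:200,205:260]
pts=np.array([depth(f,(a,b)) for a,b in zip(u.ravel(),v.ravel())])
dark=f["img"][140:200,205:260].max(2).ravel()<75
d=np.c_[(pts-D)@X,(pts-D)@Y,pts[:,2]]
m=dark&(d[:,2]>.1)&(d[:,2]<.16)&(abs(d[:,0]+.05)<.05)
q=d[m]; q=q[q[:,2].argsort()]
for lo,hi in((-.03,.03),(.03,.1)):
    w=q[(q[:,1]>lo)&(q[:,1]<hi)]; print(len(w),w[:6].round(3).tolist()); 
    w=w[w[:,2]<.15]
    if len(w): print(np.percentile(w,[3,50,97],axis=0).round(4))
```

```text
61 [[-0.062, 0.007, 0.128], [-0.053, 0.007, 0.129], [-0.06, 0.004, 0.131], [-0.046, 0.003, 0.132], [-0.061, 0.003, 0.135], [-0.063, 0.003, 0.135]]
[[-0.0645 -0.0039  0.1291]
 [-0.0593  0.0013  0.1417]
 [-0.0482  0.0074  0.1491]]
58 [[-0.052, 0.061, 0.129], [-0.055, 0.062, 0.13], [-0.058, 0.061, 0.131], [-0.061, 0.061, 0.132], [-0.047, 0.059, 0.133], [-0.055, 0.061, 0.134]]
[[-0.0645  0.0578  0.13  ]
 [-0.0556  0.0604  0.1408]
 [-0.0462  0.0666  0.1488]]
```

```bash
python3 -m pendant '[[-0.002,-0.0025,0.005,0,0,0.002],[-0.002,-0.0025,0.012,0,0,0.002],[-0.002,-0.0025,0.02,0,0,0.002],[-0.002,-0.0025,0.027,0,0,0.002],[-0.002,-0.0025,0.03,0,0,0.002],[-0.002,-0.0025,0.03,0,0,0.002],[-0.002,-0.0025,0.03,0,0,0.002]]' 0.052; python3 go.py 0.09
```

```text
clock: 3.05
tcp_pos: [0.5173, 0.0386, 0.0952]
orientation: [-0.707, -3.061, -0.0]
force: [0.0, -0.5, 0.5]
opening: 0.61
grasp_force: 0.0
1 shift [0.     0.0006 0.0052] turn [-0.     -0.0002  0.    ]
-1 shift [0.     0.0006 0.0052] turn [ 3.0000e-04 -0.0000e+00 -3.1416e+00]
dock [ 0.55051991 -0.01191932  0.        ] tcp in dock -0.052 0.0309 0.0952154585258019 F [ 0.02 -0.48  0.53] t 3.05 op 0.05208932102261684 q6 [-0.05018374  0.40359419]
```

```bash
python3 -m pendant '[[0,0,0.003,0,0,0],[0,0,0.006,0,0,0],[0,0,0.008,0,0,0],[0,0,0.010,0,0,0],[0,0,0.012,0,0,0],[0,0,0.014,0,0,0],[0,0,0.016,0,0,0],[0,0,0.016,0,0,0]]'; python3 go.py 0.08|tail -1
```

```text
clock: 3.85
tcp_pos: [0.5176, 0.0386, 0.0793]
orientation: [0.707, 3.061, 0.0]
force: [-0.3, 1.1, 5.2]
opening: 0.608
grasp_force: 2.2
dock [ 0.55051991 -0.01191932  0.        ] tcp in dock -0.0517 0.031 0.0793495655094057 F [-0.26  1.12  5.21] t 3.85 op 0.05190062021233814 q6 [-0.0501875   0.40362645]
```

Nearly down (5 N), so I'll press onto the hard stop.

```bash
python3 -m pendant '[[0,0,0.001,0,0,0],[0,0,0.002,0,0,0],[0,0,0.003,0,0,0],[0,0,0.003,0,0,0],[0,0,0.003,0,0,0]]'; python3 go.py 0.08|tail -1
```

```text
clock: 4.35
tcp_pos: [0.5177, 0.0387, 0.0784]
orientation: [0.706, 3.06, 0.001]
force: [-6.0, -0.3, 19.0]
opening: 0.61
grasp_force: 9.5
dock [ 0.55051991 -0.01191932  0.        ] tcp in dock -0.0517 0.0311 0.07841161809090799 F [-5.99 -0.31 19.05] t 4.35 op 0.05209510073696478 q6 [-0.05020128  0.40328424]
```

```bash
python3 -m pendant '[[0,0,0,0,0,0],[0,0,0,0,0,0],[0,0,0,0,0,0],[0,0,0,0,0,0],[0,0,0,0,0,0],[0,0,0,0,0,0],[0,0,0,0,0,0],[0,0,0,0,0,0],[0,0,0,0,0,0],[0,0,0,0,0,0],[0,0,0,0,0,0],[0,0,0,0,0,0]]'; python3 go.py 0.08|tail -1
python3 - <<'E'
from h import *
fs=[ctrl.grab_frame(n) for n in("scene","top")]
a=fs[0]["img"][150:240,200:300,::-1]; b=fs[1]["img"][130:220,205:305,::-1]
cv2.imwrite("pics/c2.png",np.hstack([cv2.resize(q,(400,360),interpolation=cv2.INTER_CUBIC) for q in(a,b)]))
E
```

```text
clock: 5.55
tcp_pos: [0.5177, 0.0387, 0.0784]
orientation: [0.707, 3.06, 0.001]
force: [-5.0, 0.3, 17.2]
opening: 0.608
grasp_force: 9.3
dock [ 0.55051991 -0.01191932  0.        ] tcp in dock -0.0517 0.0311 0.07843199236198772 F [-4.96  0.33 17.25] t 5.55 op 0.05194824757333458 q6 [-0.05025203  0.40357086]
```

View pics/c2.png

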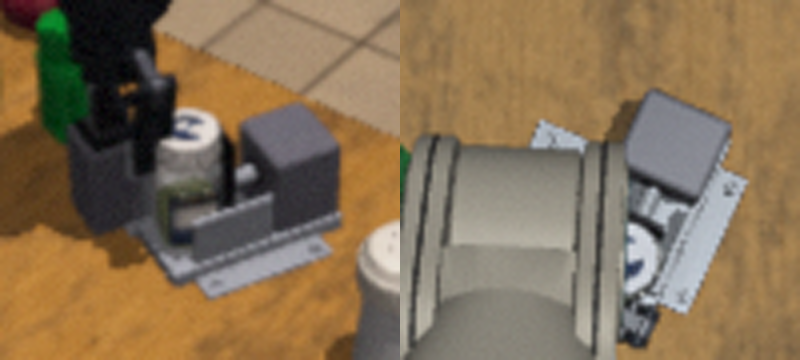

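The scene half shows the jar slid out, upright, against the near finger (cap at crop (190,130)), with the plunger extended behind it. I'll measure the cap to check that it's at rest.

```bash
cat > cap.py <<'E'
from h import *
yaw=np.radians(-26); X=np.array([np.cos(yaw),np.sin(yaw),0]);Y=np.array([-X[1],X[0],0]);D=np.array([.5505,-.0119,0])
f=ctrl.grab_frame("scene")
p=np.array([depth(f,(u,v)) for v in range(165,215) for u in range(230,275)])
d=np.c_[(p-D)@X,(p-D)@Y,p[:,2]]
c=np.array([f["img"][v,u].min() for v in range(165,215) for u in range(230,275)])
w=d[(d[:,2]>.106)&(d[:,2]<.118)&(c>100)]
print(len(w),w.min(0).round(4),w.max(0).round(4),w.mean(0).round(4), np.linalg.lstsq(np.c_[w[:,:2],np.ones(len(w))],w[:,2],rcond=None)[0].round(3), ctrl.state()["force"])
E
python3 cap.py; python3 -m pendant '[[0,0,0,0,0,0],[0,0,0,0,0,0],[0,0,0,0,0,0],[0,0,0,0,0,0],[0,0,0,0,0,0],[0,0,0,0,0,0],[0,0,0,0,0,0],[0,0,0,0,0,0],[0,0,0,0,0,0],[0,0,0,0,0,0]]'; python3 cap.py
```

```text
112 [-0.0398 -0.0229  0.1068] [0.0039 0.0226 0.115 ] [-0.0165 -0.0058  0.1119] [0.015 0.035 0.112] [-5.17466417 -1.03092962 17.53017346]
clock: 6.7
tcp_pos: [0.5177, 0.0387, 0.0784]
orientation: [0.707, 3.06, 0.001]
force: [-6.8, -1.0, 16.9]
opening: 0.608
grasp_force: 9.3
114 [-0.0396 -0.023   0.1062] [0.0021 0.0222 0.1154] [-0.0165 -0.0063  0.1117] [-0.004  0.065  0.112] [-5.42831115 -0.62654921 17.88128802]
```

The jar is at rest about 18 mm out, upright on the lane's middle line against the finger. The key is on its hard stop.

```bash
python3 -c "
from rig import ctrl
print(ctrl.sign_off())"
```

```text
the job is handed in; nothing more can be done
None
```

I handed the job in with one fingertip holding the key on its hard stop (about 17 N) and the other finger stopping the jar, which stands upright and at rest about 18 mm out.

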